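# Switch on the desk audio in order

## Robot

A 7-joint arm with a two-finger parallel gripper is mounted at the origin on the work surface. World frame = base frame: x ahead of the robot, y to its left, z up, the work surface at z = 0. Lengths are in m, angles in rad, forces in N, time in s.
With the tool pointing down it reaches from about 0.425 to 0.875 m from the base axis. Payload 4.7 kg.
Tool frame: the origin (TCP) lies on the centre line of the jaws, within the pads' length; the fingertips stand 8 mm ahead of it and the grasp point (between the pads) lies 11 mm behind it; z points along the fingers, y is the line along which they close (so a half turn about z gives the same grasp; the last joint's range is limited). The gripper opens to 85 mm and grips with 20 to 120 N. Pads are 22 mm wide; open, the fingers measure 114 mm over their backs; the gripper's body (76 mm by 85 mm) begins 54 mm behind the grasp point. The pads swing forward as they close: fully open they stand 13 mm farther back than shut.
Start: joints at [-1.155, 0.321, -0.07, 1.45, 0.023, 1.371, -0.057], TCP at [0.254, 0.598, 0.212] pointing down, gripper open.
Joint ranges: [-2.86, 2.86], [-0.3, 2.09], [-1.38, 1.24], [0.06, 2.45], [-1.56, 4.7], [0.09, 2.05], [-2.69, 2.69]. Speed limits (rad/s): [2.57, 2.57, 3.14, 3.14, 3.14, 3.14, 3.14].

## Interface

Orientations are given as a rotation vector (axis times angle).
In Python, from workcell import robot gives the robot as it stands.
- The arm moves only by the shell command python3 -m handwheel 'ROWS' [FORCE]. ROWS is JSON, a list of rows, each an object with "fingers": the finger opening in m, from 0 to 0.0854; "offset": the shift along the tool's x, y, z in m, a list of three; "dr": the turn, a rotation vector about the tool's x, y, z in rad, a list of three. A call has exactly 10 rows; each row is the pose to reach, as a shift and turn from the pose commanded when the call began, along the tool's axes at that moment; what a row does not reach only later rows make up. A row lasts 1/12 s, in which the tool goes at most 41.7 mm and 7.16 degrees, less where a joint would pass 70% of its speed; a pose out of reach is approached as far as the arm can. A call with a gripper value outside its range is refused whole. The fingers move at their own pace and stop on an object; FORCE is the grip in N (left out, the last holds). Time passes only in rows, so rows that repeat a pose let the fingers close, or fill a call up. It gives the time, the measured TCP pose, the force, the opening and the grip force at its end, in the units of the state.
- robot.state(): the state, without advancing time (a new reading comes with each control period).
- robot.grab_frame(name): name is "scene" or "top" or "wrist"; returns a dict with "frame" (384x512x3 uint8, blue, green, red), "K" (3x3 intrinsics, pixels), "distortion" ([k1, k2, p1, p2, k3] as OpenCV has them; the pictures are not rectified), "world_to_cam" (4x4, takes a point from world to camera coordinates); the wrist camera has in their place "mount" (4x4, takes a point from camera to tool coordinates, whose origin is the TCP and whose axes are the flange's). Camera axes: x right, y down, z forward; pixel columns grow to the right and rows downward; lengths in m; the calibration is good to about 2 mm. A picture is of the moment at which its call begins: read the wrist's pose just before it. There is no depth.
- robot.sign_off(): hands the job in; it is judged then, once.
The state is a dict: "time": time; "joint_positions": joint angles; "dq": joint speeds; "joint_efforts": joint torques, N m; "tool_pos": TCP position; "tool_rot": TCP orientation; "wrist_force": force on the tool from outside, world axes, zero at the start; "wrist_torque": the same for the moment, N m; "width": opening from 0.0 (shut) to 1.0 (fully open); "finger_force": force on a finger pad.
Only numpy, scipy, OpenCV 4.12 (cv2) and the standard library are available. Lean on these libraries where they do the work, as an engineer would, in place of code of your own. Each camera call takes 0.05 s, during which the arm holds its last target. There are 200 camera calls.

## Task

Switch on the audio set on the study desk in the right order: gently press in the power key on top of the long flat player, then the one on the square amplifier, then the one on the big round loudspeaker, each past half its travel, where it stays in, but not driven hard against its stop. Do not pick up, shift or lean hard on the units, leave the key of the small round timer out, leave everything else where it stands, and finish with the hand clear.

Things in the scene. Friction and masses are not known exactly. Their poses are not given: they have to be found in the camera images.
- player: audio player: long flat black box, 62 (x) x 130 (y) x 26 (z) mm, 0.45 kg, loose on the desk; grey panel and window towards its -y end, key towards its +y end. Origin: centre of the underside; x away from its front, y along its length, z up
- amplifier: amplifier: square black box, 90 x 90 x 42 mm, 0.7 kg, loose; aluminium volume knob sticks 10 mm out of its front (-x) face, ventilation slots in the front half of its top, key in the rear half. Origin: centre of the underside, z up
- loudspeaker: powered loudspeaker: the big round drum, grey cloth side, black top, 96 mm across, 60 mm tall, 0.6 kg, loose; key in the middle of its top. Origin: centre of the underside, z up
- timer: desk timer: small round black puck, 56 mm across, 34 mm tall, 0.25 kg, loose; has the same kind of key in the middle of its top, to be left out. Origin: centre of the underside, z up
- player_key (a joint): round grey power key in the player's top, 30 mm across, top face 14 mm above it when out; value: m pressed in, 0 = out (start), 0.012 = hard stop (still 2 mm proud). Slides straight down; push needed rises from 3.5 N at first to 5 N at 0.006 and 6.7 N at the stop; stays where left (hitting the stop at speed passes 40 N); counts as in from 0.006 on.
- player_key_top (a point): centre of the top face of the player's key (moves down with it), 40 mm above the desk when the key is out; 36 mm from the player's centre along its +y
- amplifier_key (a joint): round grey power key in the amplifier's top, 30 mm across, top face 14 mm above it when out; value: m pressed in, 0 = out (start), 0.012 = hard stop (still 2 mm proud). Slides straight down; push needed rises from 3.5 N at first to 5 N at 0.006 and 6.7 N at the stop; stays where left (hitting the stop at speed passes 40 N); counts as in from 0.006 on.
- amplifier_key_top (a point): centre of the top face of the amplifier's key (moves down with it), 56 mm above the desk when the key is out; 20 mm from the amplifier's centre along its +x
- loudspeaker_key (a joint): round grey power key in the loudspeaker's top, 30 mm across, top face 14 mm above it when out; value: m pressed in, 0 = out (start), 0.012 = hard stop (still 2 mm proud). Slides straight down; push needed rises from 3.5 N at first to 5 N at 0.006 and 6.7 N at the stop; stays where left (hitting the stop at speed passes 40 N); counts as in from 0.006 on.
- loudspeaker_key_top (a point): centre of the top face of the loudspeaker's key (moves down with it), 74 mm above the desk when the key is out; on its axis
- timer_key (a joint): round grey power key in the timer's top, 30 mm across, top face 14 mm above it when out; value: m pressed in, 0 = out (start), 0.012 = hard stop (still 2 mm proud). Slides straight down; push needed rises from 3.5 N at first to 5 N at 0.006 and 6.7 N at the stop; stays where left (hitting the stop at speed passes 40 N); counts as in from 0.006 on. To be left out.
- mug: bystander: white mug, 76 mm across, 85 mm tall, handle at its +y, loose. Origin: centre of the underside
- paperweight: bystander: brass paperweight, foot 56 mm across, waisted, 42 mm tall, loose. Origin: centre of the underside
- books: bystander: two closed books stacked, 150 (x) x 105 (y) x 40 mm, loose. Origin: centre of the underside

How it is judged:
By the outcome, as a careful person would: the job done as asked, in the order asked, and still so for the second after the job is handed in, with the robot touching nothing.
It also fails if it takes over 48 s, if anything falls off the work surface, if the arm or the gripper's body presses on something with over 40 N, if the wrist force passes 120 N, or if a joint passes its speed limit or range.

## Working session

There is one attempt and no reset: what is moved stays moved. The work goes in short steps, Python scripts to look and compute and a shell command to move; the robot and the scene stay as the last step left them, time stands still between calls to the robot, and variables do not carry over. Pictures are saved under pics/ and viewed, at most 10 in all, crops included, and the job is handed in when it is done.

```bash
mkdir -p pics; python3 - <<'E'
from workcell import robot
import cv2,numpy as np,pickle
s=robot.state();print(s)
d={}
for n in("top","scene"):
    f=robot.grab_frame(n);d[n]=f;cv2.imwrite(f"pics/{n}0.png",f["frame"]);print(n,f["K"],f["distortion"],f["world_to_cam"])
pickle.dump(d,open("d.pkl","wb"))
E
```

```text
{'time': 0.0, 'joint_positions': array([-1.15489799,  0.32183683, -0.07008059,  1.45167266,  0.02259243,
        1.37078058, -0.05685942]), 'dq': array([-1.18930902e-03, -1.07410932e-03, -1.13769872e-03,  1.25926873e-05,
       -5.58875742e-04, -7.00508364e-04,  1.54141605e-03]), 'joint_efforts': array([-2.87829357e-05, -4.93574953e+01, -3.82620078e-01, -3.14325643e+01,
        1.29033183e-02,  1.13617562e-02,  1.12471108e-05]), 'tool_pos': array([0.25402267, 0.59769119, 0.21121568]), 'tool_rot': array([-6.26746875e-01, -3.07814108e+00,  2.96561993e-03]), 'wrist_force': array([ 0.00427958, -0.10835682, -0.27657763]), 'wrist_torque': array([ 4.23948677e-05, -1.16904181e-02, -3.70800980e-02]), 'finger_force': 0.0, 'width': 0.9988839847419098}
top [[374.18733118   0.         262.87237833]
 [  0.         374.18733118 187.2301641 ]
 [  0.           0.           1.        ]] [-0.08096439  0.          0.          0.          0.        ] [[ 1.21726515e-03 -9.99365109e-01 -3.56075476e-02  1.69087380e-02]
 [-9.98470668e-01  7.53420838e-04 -5.52788996e-02  5.52820770e-01]
 [ 5.52706310e-02  3.56203809e-02 -9.97835831e-01  9.11785135e-01]
 [ 0.00000000e+00  0.00000000e+00  0.00000000e+00  1.00000000e+00]]
scene [[420.17331145   0.         252.75862958]
 [  0.         420.17331145 191.90601753]
 [  0.           0.           1.        ]] [0.04354236 0.         0.         0.         0.        ] [[-0.47894989  0.8777307   0.01399342  0.27936428]
 [ 0.47646366  0.27331342 -0.83563279 -0.19208182]
 [-0.73728515 -0.39355887 -0.54911021  1.37232824]
 [ 0.          0.          0.          1.        ]]
```

View pics/top0.png

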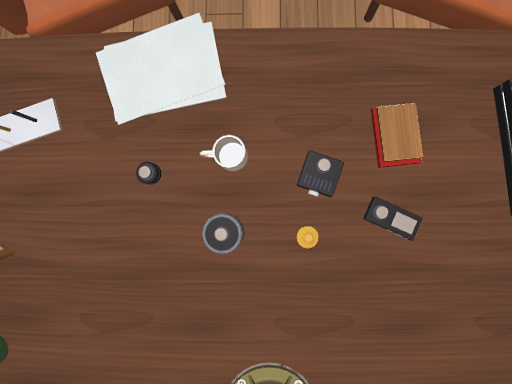

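View pics/scene0.png

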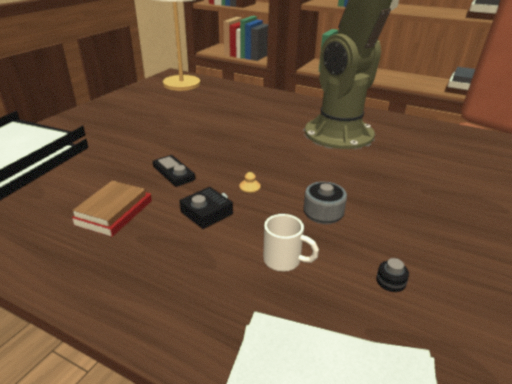

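The top view shows the player key at about (382,212), the amplifier key at (324,165), the loudspeaker key at (221,234) and the timer key at (145,172). The mug is at (230,152), the paperweight at (308,237) and the books at (399,135). The scene view agrees with this.

```bash
cat > h.py <<'E'
import cv2,numpy as np
from scipy.spatial.transform import Rotation as R
def ray(f,uv,z):
    p=cv2.undistortPoints(np.array([[uv]],float),f["K"],np.array(f["distortion"]))[0,0]
    T=np.array(f["world_to_cam"]) if "world_to_cam" in f else f["w2c"]
    r=T[:3,:3].T; c=-r@T[:3,3]; d=r@np.array([*p,1]); return c+d*(z-c[2])/d[2]
def key(f,uv,w=14,lo=105):
    im=f["frame"].astype(int);u,v=uv
    c=im[v-w:v+w+1,u-w:u+w+1]
    m=((c.min(2)>lo)&(c.max(2)-c.min(2)<30)).astype(np.uint8)
    n,l,st,ce=cv2.connectedComponentsWithStats(m)
    k=min([i for i in range(1,n) if st[i,4]>15],key=lambda i:np.hypot(*(ce[i]-w)))
    return ce[k]+[u-w,v-w],st[k]
E
python3 - <<'E'
import pickle;from h import *
d=pickle.load(open("d.pkl","rb"))
P={"player":((382,212),(181,170),.040),"amp":((324,165),(200,201),.056),"spk":((221,234),(327,189),.074),"timer":((145,172),(394,267),.048)}
for n,(a,b,z) in P.items():
    for cam,uv in(("top",a),("scene",b)):
        try:
            c,st=key(d[cam],uv); print(n,cam,c.round(1),st,ray(d[cam],c,z).round(4))
        except Exception as e: print(n,cam,e, d[cam]["frame"][uv[1],uv[0]])
f=d["top"]
for n,uv,z in(("mug",(230,152),.08),("brass",(308,237),.02),("books",(399,135),.04)):print(n,ray(f,uv,z).round(3))
from workcell import robot
s=robot.state();print(R.from_rotvec(s["tool_rot"]).as_matrix().round(3))
E
```

```text
player top [381.5 212. ] [  8   8  12  13 127] [ 0.4918 -0.2686  0.04  ]
player scene [173.9 164.4] [  0   1  18  14 132] [ 0.4873 -0.2888  0.04  ]
amp top [323.9 164.3] [  8   7  13  13 128] [ 0.6049 -0.1291  0.056 ]
amp scene [198.1 198.7] [ 6  8 13  8 73] [ 0.6069 -0.1278  0.056 ]
spk top [220.4 233.9] [  7   8  14  13 137] [0.4412 0.1134 0.074 ]
spk scene [326.4 186.9] [ 8  9 12  7 67] [0.4435 0.1139 0.074 ]
timer top [144.  171.6] [  8   8  11  12 110] [0.5896 0.3069 0.048 ]
timer scene [395.3 263.5] [  8   6  16  10 118] [0.5917 0.3069 0.048 ]
mug [0.631 0.091 0.08 ]
brass [ 0.431 -0.094  0.02 ]
books [ 0.678 -0.315  0.04 ]
[[-0.92   0.391 -0.001]
 [ 0.391  0.92  -0.002]
 [-0.    -0.002 -1.   ]]
```

```bash
python3 -m handwheel '[{"fingers":0,"offset":[-0.01,-0.01,0],"dr":[0,0,0]},{"fingers":0,"offset":[-0.04,-0.03,0],"dr":[0,0,0]},{"fingers":0,"offset":[-0.07,-0.05,0],"dr":[0,0,0]},{"fingers":0,"offset":[-0.10,-0.07,0],"dr":[0,0,0]},{"fingers":0,"offset":[-0.13,-0.095,0],"dr":[0,0,0]},{"fingers":0,"offset":[-0.16,-0.12,0],"dr":[0,0,0]},{"fingers":0,"offset":[-0.19,-0.14,0],"dr":[0,0,0]},{"fingers":0,"offset":[-0.22,-0.16,0],"dr":[0,0,0]},{"fingers":0,"offset":[-0.24,-0.175,0],"dr":[0,0,0]},{"fingers":0,"offset":[-0.25,-0.18,0],"dr":[0,0,0]}]' 20
cat > go.py <<'E'
import sys;from h import *;from workcell import robot
s=robot.state();r=R.from_rotvec(s["tool_rot"]).as_matrix()
print(s["tool_pos"].round(4),s["wrist_force"].round(2),s["joint_positions"].round(2),s["width"])
print("offset",(r.T@(np.array(sys.argv[1:4],float)-s["tool_pos"])).round(4))
E
python3 go.py 0.4925 -0.268 0.15
```

```text
time: 0.93
tool_pos: [0.4163, 0.3301, 0.2122]
tool_rot: [0.636, 3.076, -0.002]
wrist_force: [0.5, 1.0, 0.2]
width: -0.005
finger_force: 0.0
[0.4163 0.3301 0.2122] [0.48 1.04 0.16] [-0.83  0.07  0.12  1.75 -0.01  1.33  0.45] -0.0047870334994247485
offset [-0.3072 -0.5187  0.0632]
```

```bash
python3 -m handwheel '[{"fingers":0,"offset":[-0.01,-0.015,0],"dr":[0,0,0]},{"fingers":0,"offset":[-0.025,-0.04,0],"dr":[0,0,0]},{"fingers":0,"offset":[-0.045,-0.07,0],"dr":[0,0,0]},{"fingers":0,"offset":[-0.06,-0.10,0],"dr":[0,0,0]},{"fingers":0,"offset":[-0.08,-0.13,0],"dr":[0,0,0]},{"fingers":0,"offset":[-0.10,-0.16,0],"dr":[0,0,0]},{"fingers":0,"offset":[-0.115,-0.19,0],"dr":[0,0,0]},{"fingers":0,"offset":[-0.135,-0.22,0],"dr":[0,0,0]},{"fingers":0,"offset":[-0.15,-0.25,0],"dr":[0,0,0]},{"fingers":0,"offset":[-0.17,-0.28,0],"dr":[0,0,0]}]' && python3 -m handwheel '[{"fingers":0,"offset":[-0.015,-0.03,0],"dr":[0,0,0]},{"fingers":0,"offset":[-0.03,-0.06,0],"dr":[0,0,0]},{"fingers":0,"offset":[-0.045,-0.09,0],"dr":[0,0,0]},{"fingers":0,"offset":[-0.06,-0.12,0],"dr":[0,0,0]},{"fingers":0,"offset":[-0.08,-0.15,0.01],"dr":[0,0,0]},{"fingers":0,"offset":[-0.10,-0.18,0.02],"dr":[0,0,0]},{"fingers":0,"offset":[-0.115,-0.205,0.03],"dr":[0,0,0]},{"fingers":0,"offset":[-0.13,-0.22,0.04],"dr":[0,0,0]},{"fingers":0,"offset":[-0.135,-0.232,0.05],"dr":[0,0,0]},{"fingers":0,"offset":[-0.137,-0.237,0.055],"dr":[0,0,0]}]'
python3 go.py 0.4925 -0.268 0.08
python3 - <<'E'
from h import *;from workcell import robot
s=robot.state();f=robot.grab_frame("wrist");cv2.imwrite("pics/w1.png",f["frame"])
T=np.eye(4);T[:3,:3]=R.from_rotvec(s["tool_rot"]).as_matrix();T[:3,3]=s["tool_pos"]
f["w2c"]=np.linalg.inv(T@f["mount"]);import pickle;pickle.dump(f,open("w1.pkl","wb"))
p,_=cv2.projectPoints(np.array([[.4925,-.268,.04]]),cv2.Rodrigues(f["w2c"][:3,:3])[0],f["w2c"][:3,3],f["K"],np.array(f["distortion"]));print(p)
E
```

```text
time: 1.77
tool_pos: [0.4604, 0.0104, 0.2122]
tool_rot: [-0.624, -3.079, -0.001]
wrist_force: [0.2, 0.2, 0.8]
width: 0.003
finger_force: 0.0
time: 2.6
tool_pos: [0.4938, -0.2624, 0.1557]
tool_rot: [-0.629, -3.076, 0.002]
wrist_force: [-0.7, -0.0, 0.3]
width: 0.001
finger_force: 0.0
[ 0.4938 -0.2624  0.1557] [-0.7  -0.04  0.34] [-0.23  0.2   0.76  1.78 -0.14  1.22  1.73] 0.0008128652108523217
offset [-0.0011 -0.0055  0.0757]
[[[252.41083616 180.94951589]]]
```

View pics/w1.png

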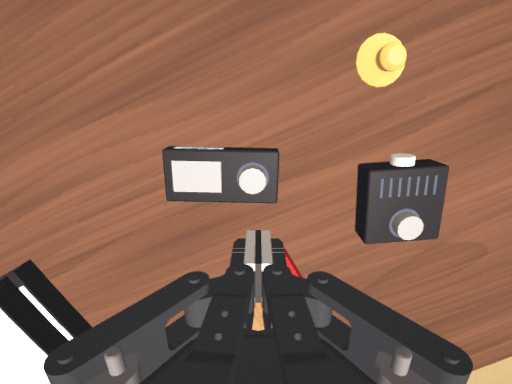

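The wrist view shows the player key at about (253,180). The projection of my estimate falls at (252,181), so the two agree. I'll descend above the key.

```bash
python3 -m handwheel '[{"fingers":0,"offset":[0,0,0.01],"dr":[0,0,0]},{"fingers":0,"offset":[0,0,0.02],"dr":[0,0,0]},{"fingers":0,"offset":[0,0,0.035],"dr":[0,0,0]},{"fingers":0,"offset":[0,0,0.05],"dr":[0,0,0]},{"fingers":0,"offset":[0,0,0.06],"dr":[0,0,0]},{"fingers":0,"offset":[0,0,0.07],"dr":[0,0,0]},{"fingers":0,"offset":[0,0,0.08],"dr":[0,0,0]},{"fingers":0,"offset":[0,0,0.085],"dr":[0,0,0]},{"fingers":0,"offset":[0,0,0.087],"dr":[0,0,0]},{"fingers":0,"offset":[0,0,0.087],"dr":[0,0,0]}]'
python3 go.py 0.4925 -0.268 0.048
```

```text
time: 3.48
tool_pos: [0.4942, -0.2609, 0.07]
tool_rot: [-0.627, -3.078, -0.0]
wrist_force: [0.4, -0.2, -0.1]
width: -0.003
finger_force: 0.0
[ 0.4942 -0.2609  0.07  ] [ 0.41 -0.15 -0.09] [-0.2   0.3   0.73  1.87 -0.23  1.06  1.8 ] -0.0031603349877316763
offset [-0.0012 -0.0072  0.022 ]
```

```bash
python3 -m handwheel '[{"fingers":0,"offset":[-0.001,-0.003,0],"dr":[0,0,0]},{"fingers":0,"offset":[-0.001,-0.007,0],"dr":[0,0,0]},{"fingers":0,"offset":[-0.001,-0.007,0.004],"dr":[0,0,0]},{"fingers":0,"offset":[-0.001,-0.007,0.008],"dr":[0,0,0]},{"fingers":0,"offset":[-0.001,-0.007,0.012],"dr":[0,0,0]},{"fingers":0,"offset":[-0.001,-0.007,0.015],"dr":[0,0,0]},{"fingers":0,"offset":[-0.001,-0.007,0.018],"dr":[0,0,0]},{"fingers":0,"offset":[-0.001,-0.007,0.019],"dr":[0,0,0]},{"fingers":0,"offset":[-0.001,-0.007,0.019],"dr":[0,0,0]},{"fingers":0,"offset":[-0.001,-0.007,0.019],"dr":[0,0,0]}]'
python3 go.py 0.4925 -0.268 0.048
```

```text
time: 4.32
tool_pos: [0.4925, -0.2679, 0.0513]
tool_rot: [-0.627, -3.078, -0.0]
wrist_force: [0.6, 0.7, 0.4]
width: -0.002
finger_force: 0.0
[ 0.4925 -0.2679  0.0513] [0.6  0.74 0.42] [-0.17  0.33  0.73  1.88 -0.25  1.03  1.83] -0.0017407257634673829
offset [-0.     -0.0001  0.0033]
```

```bash
python3 -m handwheel '[{"fingers":0,"offset":[0,0,0.001],"dr":[0,0,0]},{"fingers":0,"offset":[0,0,0.002],"dr":[0,0,0]},{"fingers":0,"offset":[0,0,0.003],"dr":[0,0,0]},{"fingers":0,"offset":[0,0,0.004],"dr":[0,0,0]},{"fingers":0,"offset":[0,0,0.005],"dr":[0,0,0]},{"fingers":0,"offset":[0,0,0.006],"dr":[0,0,0]},{"fingers":0,"offset":[0,0,0.007],"dr":[0,0,0]},{"fingers":0,"offset":[0,0,0.008],"dr":[0,0,0]},{"fingers":0,"offset":[0,0,0.008],"dr":[0,0,0]},{"fingers":0,"offset":[0,0,0.008],"dr":[0,0,0]}]'
python3 go.py 0.4925 -0.268 0.039
```

```text
time: 5.15
tool_pos: [0.4925, -0.2679, 0.0432]
tool_rot: [-0.627, -3.078, -0.0]
wrist_force: [0.6, -0.1, -0.5]
width: 0.001
finger_force: 0.0
[ 0.4925 -0.2679  0.0432] [ 0.63 -0.13 -0.45] [-0.17  0.34  0.72  1.89 -0.26  1.01  1.83] 0.0005981467207962361
offset [-0.0001 -0.0001  0.0042]
```

```bash
python3 - <<'E'
from h import *;from workcell import robot
f=robot.grab_frame("wrist");cv2.imwrite("pics/w2.png",f["frame"][150:384,100:420])
im=robot.grab_frame("scene")["frame"];
cv2.imwrite("pics/s2.png",np.vstack([cv2.resize(f["frame"][180:330,170:350],None,fx=3,fy=2,interpolation=2),cv2.resize(im[130:205,120:210],None,fx=6,fy=4,interpolation=2)]))
E
```

```text
(no output)
```

View pics/s2.png

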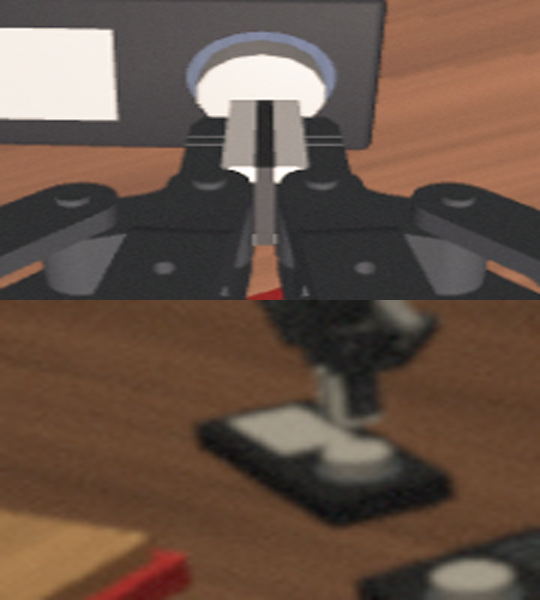

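The wrist crop shows the closed tips over the key. In the scene crop the tip is at about (178,161) and the key top at (180,168), still out, so there's no contact yet. I'll check this by projection.

```bash
python3 - <<'E'
import pickle
from h import *;from workcell import robot
d=pickle.load(open("d.pkl","rb"))
pts=np.array([[.4925,-.268,.035],[.4925,-.268,.04],[.4925,-.268,.05],[.4925,-.268,.026],[.4718,-.268+.0088,.035]])
for n in d:
    f=d[n];w=np.array(f["world_to_cam"])
    print(n,cv2.projectPoints(pts,cv2.Rodrigues(w[:3,:3])[0],w[:3,3],f["K"],np.array(f["distortion"]))[0][:,0].round(1).tolist())
for c in("scene",):
    im=d[c]["frame"];print(key(d[c],(180,168),8))
print(ray(d["scene"],(180,168),.04),robot.state()["wrist_force"])
E
```

```text
top [[380.7, 211.7], [381.3, 211.7], [382.4, 211.7], [379.7, 211.6], [377.2, 220.3]]
scene [[179.3, 168.9], [179.1, 167.2], [178.8, 163.9], [179.6, 171.9], [186.8, 166.3]]
(array([177.01234568, 165.85185185]), array([ 0,  0, 13, 11, 81], dtype=int32))
[ 0.49462004 -0.26364154  0.04      ] [ 0.56146383  0.06766478 -0.50345125]
```

The tip is higher than I assumed, so I'll continue slowly by force.

```bash
python3 -m handwheel '[{"fingers":0,"offset":[0,0,0.001],"dr":[0,0,0]},{"fingers":0,"offset":[0,0,0.002],"dr":[0,0,0]},{"fingers":0,"offset":[0,0,0.003],"dr":[0,0,0]},{"fingers":0,"offset":[0,0,0.004],"dr":[0,0,0]},{"fingers":0,"offset":[0,0,0.005],"dr":[0,0,0]},{"fingers":0,"offset":[0,0,0.005],"dr":[0,0,0]},{"fingers":0,"offset":[0,0,0.005],"dr":[0,0,0]},{"fingers":0,"offset":[0,0,0.005],"dr":[0,0,0]},{"fingers":0,"offset":[0,0,0.005],"dr":[0,0,0]},{"fingers":0,"offset":[0,0,0.005],"dr":[0,0,0]}]'
python3 - <<'E'
from h import *;from workcell import robot
f=robot.grab_frame("wrist")["frame"]
im=robot.grab_frame("scene")["frame"];
cv2.imwrite("pics/s3.png",np.vstack([cv2.resize(f[180:330,170:350],None,fx=3,fy=2,interpolation=2),cv2.resize(im[130:205,120:210],None,fx=6,fy=4,interpolation=2)]))
E
```

```text
time: 6.08
tool_pos: [0.4926, -0.2679, 0.0384]
tool_rot: [0.627, 3.078, 0.0]
wrist_force: [-0.6, 0.7, -0.1]
width: 0.003
finger_force: 0.0
```

View pics/s3.png

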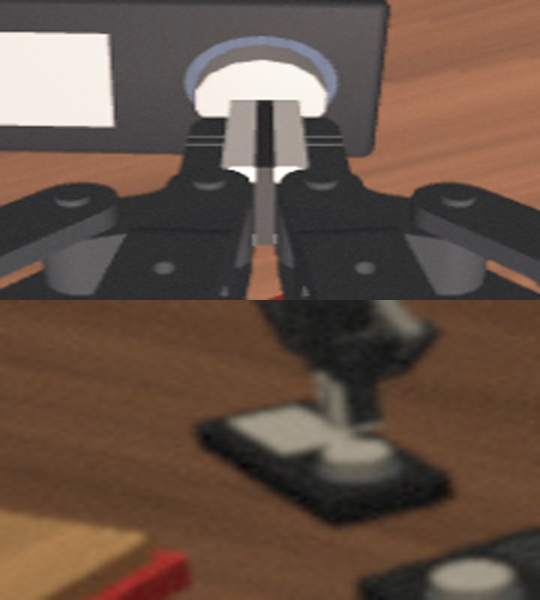

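Key unchanged: the tip ends at about scene (180,162), and at about (258,230) in the wrist view. I'll project points on the tool axis to find where the tip really is.

```bash
python3 - <<'E'
import pickle
from h import *
f=pickle.load(open("w1.pkl","rb"));m=np.linalg.inv(f["mount"])
print(np.array(f["mount"]).round(3))
pts=np.array([[x,0,z] for z in(-.03,-.015,0,.008) for x in(-.011,0,.011)])
print(cv2.projectPoints(pts,cv2.Rodrigues(m[:3,:3])[0],m[:3,3],f["K"],np.array(f["distortion"]))[0][:,0].round(0).tolist())
d=pickle.load(open("d.pkl","rb"))["scene"];w=np.array(d["world_to_cam"])
pts=np.array([[.4925+dx,-.268+dy,z] for z in(.03,.04,.05) for dx,dy in((0,0),(.01,0),(-.01,0))])
print(cv2.projectPoints(pts,cv2.Rodrigues(w[:3,:3])[0],w[:3,3],d["K"],np.array(d["distortion"]))[0][:,0].round(1).tolist())
E
```

```text
[[ 0.001 -0.949 -0.315  0.081]
 [ 1.     0.001 -0.001  0.001]
 [ 0.001 -0.315  0.949 -0.162]
 [ 0.     0.     0.     1.   ]]
[[257.0, 269.0], [257.0, 253.0], [257.0, 235.0], [257.0, 255.0], [257.0, 240.0], [257.0, 223.0], [257.0, 243.0], [257.0, 229.0], [257.0, 213.0], [257.0, 237.0], [257.0, 223.0], [257.0, 209.0]]
[[179.5, 170.5], [177.1, 172.2], [181.8, 168.9], [179.1, 167.2], [176.8, 168.9], [181.5, 165.6], [178.8, 163.9], [176.4, 165.5], [181.2, 162.2]]
```

```bash
python3 -m handwheel '[{"fingers":0,"offset":[0,0,0.001],"dr":[0,0,0]},{"fingers":0,"offset":[0,0,0.002],"dr":[0,0,0]},{"fingers":0,"offset":[0,0,0.003],"dr":[0,0,0]},{"fingers":0,"offset":[0,0,0.004],"dr":[0,0,0]},{"fingers":0,"offset":[0,0,0.005],"dr":[0,0,0]},{"fingers":0,"offset":[0,0,0.006],"dr":[0,0,0]},{"fingers":0,"offset":[0,0,0.007],"dr":[0,0,0]},{"fingers":0,"offset":[0,0,0.007],"dr":[0,0,0]},{"fingers":0,"offset":[0,0,0.007],"dr":[0,0,0]},{"fingers":0,"offset":[0,0,0.007],"dr":[0,0,0]}]'
```

```text
time: 7.02
tool_pos: [0.4926, -0.2679, 0.0313]
tool_rot: [0.627, 3.078, 0.0]
wrist_force: [0.1, 0.4, 0.5]
width: -0.001
finger_force: 0.0
```

```bash
python3 -m handwheel '[{"fingers":0,"offset":[0,0,0.001],"dr":[0,0,0]},{"fingers":0,"offset":[0,0,0.002],"dr":[0,0,0]},{"fingers":0,"offset":[0,0,0.003],"dr":[0,0,0]},{"fingers":0,"offset":[0,0,0.004],"dr":[0,0,0]},{"fingers":0,"offset":[0,0,0.005],"dr":[0,0,0]},{"fingers":0,"offset":[0,0,0.005],"dr":[0,0,0]},{"fingers":0,"offset":[0,0,0.005],"dr":[0,0,0]},{"fingers":0,"offset":[0,0,0.005],"dr":[0,0,0]},{"fingers":0,"offset":[0,0,0.005],"dr":[0,0,0]},{"fingers":0,"offset":[0,0,0.005],"dr":[0,0,0]}]'
```

```text
time: 7.85
tool_pos: [0.4926, -0.2679, 0.0264]
tool_rot: [0.627, 3.078, 0.0]
wrist_force: [-0.1, -0.4, -0.3]
width: -0.003
finger_force: 0.0
```

```bash
python3 - <<'E'
from h import *;from workcell import robot
f=robot.grab_frame("wrist")["frame"]
im=robot.grab_frame("scene")["frame"];
cv2.imwrite("pics/s4.png",np.vstack([cv2.resize(f[180:330,170:350],None,fx=3,fy=2,interpolation=2),cv2.resize(im[130:205,120:210],None,fx=6,fy=4,interpolation=2)]))
E
```

```text
(no output)
```

View pics/s4.png

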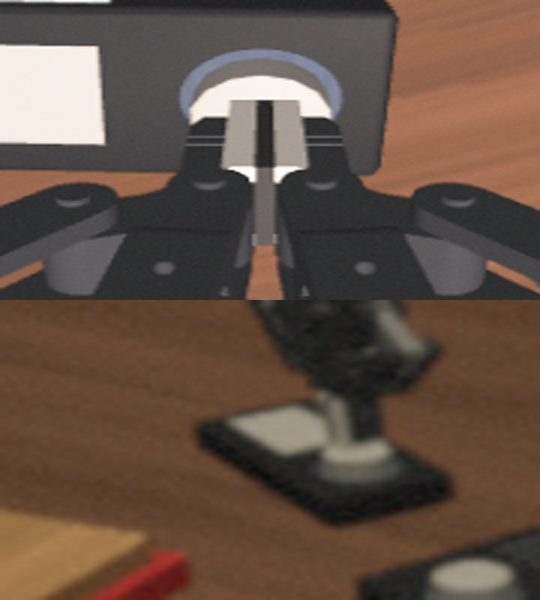

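The key is still out and the tips are just above it and nearly centred, so I'll continue.

```bash
python3 -m handwheel '[{"fingers":0,"offset":[0,0,0.001],"dr":[0,0,0]},{"fingers":0,"offset":[0,0,0.002],"dr":[0,0,0]},{"fingers":0,"offset":[0,0,0.003],"dr":[0,0,0]},{"fingers":0,"offset":[0,0,0.004],"dr":[0,0,0]},{"fingers":0,"offset":[0,0,0.005],"dr":[0,0,0]},{"fingers":0,"offset":[0,0,0.005],"dr":[0,0,0]},{"fingers":0,"offset":[0,0,0.005],"dr":[0,0,0]},{"fingers":0,"offset":[0,0,0.005],"dr":[0,0,0]},{"fingers":0,"offset":[0,0,0.005],"dr":[0,0,0]},{"fingers":0,"offset":[0,0,0.005],"dr":[0,0,0]}]'
```

```text
time: 8.78
tool_pos: [0.4925, -0.2679, 0.0213]
tool_rot: [0.627, 3.078, 0.0]
wrist_force: [-0.1, -0.2, -0.9]
width: -0.003
finger_force: 0.0
```

```bash
python3 -m handwheel '[{"fingers":0,"offset":[0,0,0.001],"dr":[0,0,0]},{"fingers":0,"offset":[0,0,0.002],"dr":[0,0,0]},{"fingers":0,"offset":[0,0,0.003],"dr":[0,0,0]},{"fingers":0,"offset":[0,0,0.004],"dr":[0,0,0]},{"fingers":0,"offset":[0,0,0.004],"dr":[0,0,0]},{"fingers":0,"offset":[0,0,0.004],"dr":[0,0,0]},{"fingers":0,"offset":[0,0,0.004],"dr":[0,0,0]},{"fingers":0,"offset":[0,0,0.004],"dr":[0,0,0]},{"fingers":0,"offset":[0,0,0.004],"dr":[0,0,0]},{"fingers":0,"offset":[0,0,0.004],"dr":[0,0,0]}]'
python3 - <<'E'
from h import *;from workcell import robot
f=robot.grab_frame("wrist")["frame"]
im=robot.grab_frame("scene")["frame"];
cv2.imwrite("pics/s5.png",np.vstack([cv2.resize(f[180:330,170:350],None,fx=3,fy=2,interpolation=2),cv2.resize(im[130:205,120:210],None,fx=6,fy=4,interpolation=2)]))
E
```

```text
time: 9.62
tool_pos: [0.4926, -0.268, 0.0174]
tool_rot: [0.627, 3.078, -0.0]
wrist_force: [-0.1, -0.2, 3.7]
width: -0.001
finger_force: 1.6
```

View pics/s5.png

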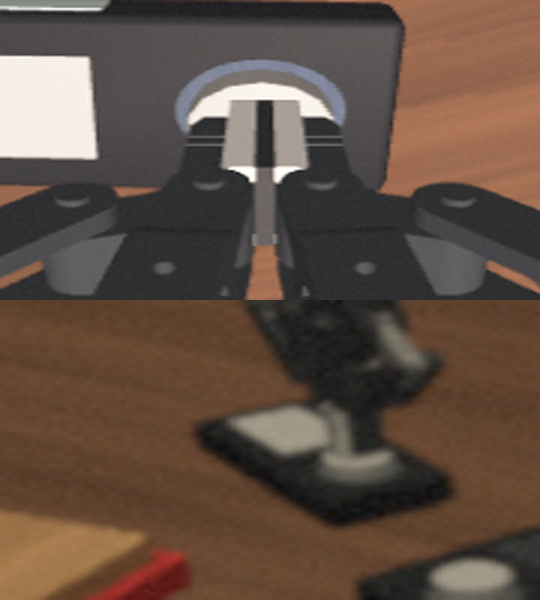

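Contact at 3.7 N, with the tips centred on the key. I'll press 6 mm more.

```bash
python3 -m handwheel '[{"fingers":0,"offset":[0,0,0.001],"dr":[0,0,0]},{"fingers":0,"offset":[0,0,0.002],"dr":[0,0,0]},{"fingers":0,"offset":[0,0,0.003],"dr":[0,0,0]},{"fingers":0,"offset":[0,0,0.004],"dr":[0,0,0]},{"fingers":0,"offset":[0,0,0.005],"dr":[0,0,0]},{"fingers":0,"offset":[0,0,0.006],"dr":[0,0,0]},{"fingers":0,"offset":[0,0,0.006],"dr":[0,0,0]},{"fingers":0,"offset":[0,0,0.006],"dr":[0,0,0]},{"fingers":0,"offset":[0,0,0.006],"dr":[0,0,0]},{"fingers":0,"offset":[0,0,0.006],"dr":[0,0,0]}]'
python3 - <<'E'
from workcell import robot;import numpy as np
a=[]
for i in range(6): robot.grab_frame("top");a.append(robot.state()["wrist_force"][2])
print(np.round(a,2),np.mean(a),robot.state()["tool_pos"])
E
```

```text
time: 10.55
tool_pos: [0.4926, -0.268, 0.0113]
tool_rot: [0.627, 3.078, -0.0]
wrist_force: [0.2, 0.4, 3.5]
width: 0.002
finger_force: 2.0
[2.98 4.41 4.37 3.35 3.89 4.  ] 3.833302113001358 [ 0.49261756 -0.26795848  0.01132792]
```

```bash
python3 -m handwheel '[{"fingers":0,"offset":[0,0,0.0005],"dr":[0,0,0]},{"fingers":0,"offset":[0,0,0.001],"dr":[0,0,0]},{"fingers":0,"offset":[0,0,0.001],"dr":[0,0,0]},{"fingers":0,"offset":[0,0,0.001],"dr":[0,0,0]},{"fingers":0,"offset":[0,0,-0.002],"dr":[0,0,0]},{"fingers":0,"offset":[0,0,-0.01],"dr":[0,0,0]},{"fingers":0,"offset":[0,0,-0.03],"dr":[0,0,0]},{"fingers":0,"offset":[0,0,-0.06],"dr":[0,0,0]},{"fingers":0,"offset":[0,0,-0.08],"dr":[0,0,0]},{"fingers":0,"offset":[0,0,-0.09],"dr":[0,0,0]}]'
python3 go.py 0.606 -0.1285 0.075
python3 - <<'E'
from h import *;import pickle;from workcell import robot
d=pickle.load(open("d.pkl","rb"))
f=robot.grab_frame("scene")["frame"];g=robot.grab_frame("top")["frame"]
cv2.imwrite("pics/c6.png",np.hstack([cv2.resize(i[145:195,145:210],None,fx=6,fy=6,interpolation=2) for i in(d["scene"]["frame"],f)]))
E
```

```text
time: 11.68
tool_pos: [0.4936, -0.2687, 0.1042]
tool_rot: [0.627, 3.075, -0.0]
wrist_force: [0.4, -0.4, 0.0]
width: -0.001
finger_force: 0.0
[ 0.4936 -0.2687  0.1042] [ 0.37 -0.45  0.03] [-0.2   0.26  0.75  1.83 -0.2   1.12  1.79] -0.0005942250136924651
offset [-0.0485  0.173   0.0294]
```

View pics/c6.png

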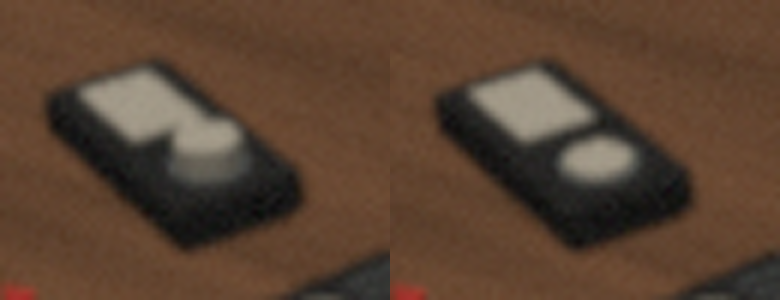

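The key went from out to in: its top moved about 3.5 px, roughly 10 mm, and the player did not move. From that, contact comes at TCP z = key top − 19.5 mm. Now for the amplifier.

```bash
python3 -m handwheel '[{"fingers":0,"offset":[-0.004,0.015,0],"dr":[0,0,0]},{"fingers":0,"offset":[-0.012,0.04,0],"dr":[0,0,0]},{"fingers":0,"offset":[-0.02,0.07,0],"dr":[0,0,0]},{"fingers":0,"offset":[-0.028,0.10,0],"dr":[0,0,0]},{"fingers":0,"offset":[-0.036,0.13,0],"dr":[0,0,0]},{"fingers":0,"offset":[-0.043,0.155,0],"dr":[0,0,0]},{"fingers":0,"offset":[-0.047,0.17,0],"dr":[0,0,0]},{"fingers":0,"offset":[-0.048,0.172,0.01],"dr":[0,0,0]},{"fingers":0,"offset":[-0.048,0.172,0.02],"dr":[0,0,0]},{"fingers":0,"offset":[-0.048,0.172,0.03],"dr":[0,0,0]}]'
python3 go.py 0.606 -0.1285 0.0365
```

```text
time: 12.62
tool_pos: [0.602, -0.1305, 0.0694]
tool_rot: [-0.63, -3.076, 0.002]
wrist_force: [0.1, 0.1, -0.3]
width: -0.001
finger_force: 0.0
[ 0.602  -0.1305  0.0694] [ 0.07  0.1  -0.3 ] [-0.35  0.41  0.65  1.72 -0.27  1.1   1.55] -0.001421469237287435
offset [-0.003   0.0034  0.0329]
```

Move to 3 mm above contact with the lateral correction.

```bash
python3 -m handwheel '[{"fingers":0,"offset":[-0.002,0.002,0],"dr":[0,0,0]},{"fingers":0,"offset":[-0.003,0.003,0.003],"dr":[0,0,0]},{"fingers":0,"offset":[-0.003,0.003,0.008],"dr":[0,0,0]},{"fingers":0,"offset":[-0.003,0.003,0.014],"dr":[0,0,0]},{"fingers":0,"offset":[-0.003,0.003,0.02],"dr":[0,0,0]},{"fingers":0,"offset":[-0.003,0.003,0.025],"dr":[0,0,0]},{"fingers":0,"offset":[-0.003,0.003,0.027],"dr":[0,0,0]},{"fingers":0,"offset":[-0.003,0.003,0.028],"dr":[0,0,0]},{"fingers":0,"offset":[-0.003,0.003,0.028],"dr":[0,0,0]},{"fingers":0,"offset":[-0.003,0.003,0.028],"dr":[0,0,0]}]'
python3 go.py 0.606 -0.1285 0.0275
```

```text
time: 13.45
tool_pos: [0.6081, -0.1268, 0.0435]
tool_rot: [0.627, 3.078, 0.0]
wrist_force: [0.4, -0.1, 0.3]
width: -0.001
finger_force: 0.0
[ 0.6081 -0.1268  0.0435] [ 0.45 -0.09  0.3 ] [-0.34  0.45  0.63  1.73 -0.3   1.06  1.56] -0.001284848885475334
offset [ 0.0012 -0.0024  0.016 ]
```

```bash
python3 -m handwheel '[{"fingers":0,"offset":[0.001,-0.002,0.001],"dr":[0,0,0]},{"fingers":0,"offset":[0.001,-0.002,0.002],"dr":[0,0,0]},{"fingers":0,"offset":[0.001,-0.002,0.004],"dr":[0,0,0]},{"fingers":0,"offset":[0.001,-0.002,0.005],"dr":[0,0,0]},{"fingers":0,"offset":[0.001,-0.002,0.006],"dr":[0,0,0]},{"fingers":0,"offset":[0.001,-0.002,0.007],"dr":[0,0,0]},{"fingers":0,"offset":[0.001,-0.002,0.008],"dr":[0,0,0]},{"fingers":0,"offset":[0.001,-0.002,0.009],"dr":[0,0,0]},{"fingers":0,"offset":[0.001,-0.002,0.01],"dr":[0,0,0]},{"fingers":0,"offset":[0.001,-0.002,0.01],"dr":[0,0,0]}]'
```

```text
time: 14.28
tool_pos: [0.6062, -0.1281, 0.0334]
tool_rot: [-0.627, -3.078, -0.0]
wrist_force: [-1.9, 1.3, 3.9]
width: -0.005
finger_force: 1.8
```

Contact as expected. Press 6 mm more to about 9 mm depth, then retract.

```bash
python3 -m handwheel '[{"fingers":0,"offset":[0,0,0.001],"dr":[0,0,0]},{"fingers":0,"offset":[0,0,0.002],"dr":[0,0,0]},{"fingers":0,"offset":[0,0,0.003],"dr":[0,0,0]},{"fingers":0,"offset":[0,0,0.004],"dr":[0,0,0]},{"fingers":0,"offset":[0,0,0.005],"dr":[0,0,0]},{"fingers":0,"offset":[0,0,0.0055],"dr":[0,0,0]},{"fingers":0,"offset":[0,0,0.006],"dr":[0,0,0]},{"fingers":0,"offset":[0,0,0.006],"dr":[0,0,0]},{"fingers":0,"offset":[0,0,0.006],"dr":[0,0,0]},{"fingers":0,"offset":[0,0,0.006],"dr":[0,0,0]}]' && python3 -m handwheel '[{"fingers":0,"offset":[0,0,-0.002],"dr":[0,0,0]},{"fingers":0,"offset":[0,0,-0.005],"dr":[0,0,0]},{"fingers":0,"offset":[0,0,-0.01],"dr":[0,0,0]},{"fingers":0,"offset":[0,0,-0.03],"dr":[0,0,0]},{"fingers":0,"offset":[0,0,-0.05],"dr":[0,0,0]},{"fingers":0,"offset":[0,0,-0.07],"dr":[0,0,0]},{"fingers":0,"offset":[0,0,-0.09],"dr":[0,0,0]},{"fingers":0,"offset":[0,0,-0.10],"dr":[0,0,0]},{"fingers":0,"offset":[0,0,-0.11],"dr":[0,0,0]},{"fingers":0,"offset":[0,0,-0.11],"dr":[0,0,0]}]'
python3 go.py 0.4424 0.1137 0.09
python3 - <<'E'
from h import *;import pickle;from workcell import robot
d=pickle.load(open("d.pkl","rb"))
f=robot.grab_frame("scene")["frame"]
cv2.imwrite("pics/c7.png",np.hstack([cv2.resize(i[175:235,170:240],None,fx=5,fy=5,interpolation=2) for i in(d["scene"]["frame"],f)]))
E
```

```text
time: 15.12
tool_pos: [0.6062, -0.1282, 0.0274]
tool_rot: [0.627, 3.078, 0.0]
wrist_force: [-1.9, 0.7, 5.5]
width: 0.002
finger_force: 2.6
time: 15.95
tool_pos: [0.6073, -0.1285, 0.1392]
tool_rot: [0.626, 3.075, 0.001]
wrist_force: [0.0, -0.1, 0.7]
width: 0.001
finger_force: 0.0
[ 0.6073 -0.1285  0.1392] [ 0.04 -0.07  0.69] [-0.38  0.35  0.67  1.65 -0.23  1.22  1.51] 0.0007512178711882418
offset [0.2467 0.1584 0.0487]
```

View pics/c7.png

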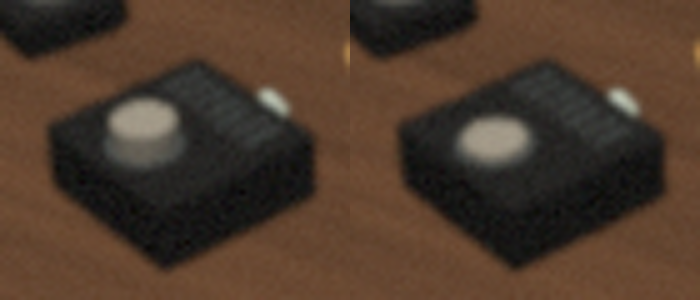

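The amplifier key is in, with its top about 4 px lower, and the unit has not moved. Next is the loudspeaker.

```bash
python3 -m handwheel '[{"fingers":0,"offset":[0.015,0.01,0],"dr":[0,0,0]},{"fingers":0,"offset":[0.045,0.03,0],"dr":[0,0,0]},{"fingers":0,"offset":[0.075,0.05,0],"dr":[0,0,0]},{"fingers":0,"offset":[0.105,0.07,0],"dr":[0,0,0]},{"fingers":0,"offset":[0.135,0.09,0],"dr":[0,0,0]},{"fingers":0,"offset":[0.165,0.11,0],"dr":[0,0,0]},{"fingers":0,"offset":[0.195,0.13,0],"dr":[0,0,0]},{"fingers":0,"offset":[0.22,0.145,0],"dr":[0,0,0]},{"fingers":0,"offset":[0.24,0.155,0],"dr":[0,0,0]},{"fingers":0,"offset":[0.246,0.158,0],"dr":[0,0,0]}]' && python3 -m handwheel '[{"fingers":0,"offset":[0,0,0.005],"dr":[0,0,0]},{"fingers":0,"offset":[0,0,0.015],"dr":[0,0,0]},{"fingers":0,"offset":[0,0,0.025],"dr":[0,0,0]},{"fingers":0,"offset":[0,0,0.035],"dr":[0,0,0]},{"fingers":0,"offset":[0,0,0.045],"dr":[0,0,0]},{"fingers":0,"offset":[0,0,0.055],"dr":[0,0,0]},{"fingers":0,"offset":[0,0,0.06],"dr":[0,0,0]},{"fingers":0,"offset":[0,0,0.06],"dr":[0,0,0]},{"fingers":0,"offset":[0,0,0.06],"dr":[0,0,0]},{"fingers":0,"offset":[0,0,0.06],"dr":[0,0,0]}]'
python3 go.py 0.4424 0.1137 0.0545
```

```text
time: 16.83
tool_pos: [0.4382, 0.1166, 0.1359]
tool_rot: [-0.617, -3.077, 0.0]
wrist_force: [0.9, -0.4, -0.9]
width: 0.001
finger_force: 0.0
time: 17.67
tool_pos: [0.442, 0.1135, 0.0777]
tool_rot: [0.627, 3.078, 0.001]
wrist_force: [-0.5, 0.4, 0.8]
width: 0.004
finger_force: 0.0
[0.442  0.1135 0.0777] [-0.52  0.36  0.77] [-0.79  0.01  0.49  2.09 -0.01  1.04  0.87] 0.004252195706537773
offset [-0.0003  0.0004  0.0232]
```

Down to about 2.5 mm into the key: first 20 mm in the air, then slowly to 26 mm.

```bash
python3 -m handwheel '[{"fingers":0,"offset":[0,0,0.005],"dr":[0,0,0]},{"fingers":0,"offset":[0,0,0.01],"dr":[0,0,0]},{"fingers":0,"offset":[0,0,0.015],"dr":[0,0,0]},{"fingers":0,"offset":[0,0,0.018],"dr":[0,0,0]},{"fingers":0,"offset":[0,0,0.02],"dr":[0,0,0]},{"fingers":0,"offset":[0,0,0.022],"dr":[0,0,0]},{"fingers":0,"offset":[0,0,0.023],"dr":[0,0,0]},{"fingers":0,"offset":[0,0,0.024],"dr":[0,0,0]},{"fingers":0,"offset":[0,0,0.025],"dr":[0,0,0]},{"fingers":0,"offset":[0,0,0.026],"dr":[0,0,0]}]'
```

```text
time: 18.5
tool_pos: [0.4414, 0.1134, 0.0515]
tool_rot: [-0.627, -3.078, -0.0]
wrist_force: [-1.3, -0.4, 5.0]
width: -0.0
finger_force: 2.2
```

```bash
python3 -m handwheel '[{"fingers":0,"offset":[0,0,0.001],"dr":[0,0,0]},{"fingers":0,"offset":[0,0,0.002],"dr":[0,0,0]},{"fingers":0,"offset":[0,0,0.003],"dr":[0,0,0]},{"fingers":0,"offset":[0,0,0.004],"dr":[0,0,0]},{"fingers":0,"offset":[0,0,0.0045],"dr":[0,0,0]},{"fingers":0,"offset":[0,0,0.005],"dr":[0,0,0]},{"fingers":0,"offset":[0,0,0.0055],"dr":[0,0,0]},{"fingers":0,"offset":[0,0,0.0055],"dr":[0,0,0]},{"fingers":0,"offset":[0,0,0.0055],"dr":[0,0,0]},{"fingers":0,"offset":[0,0,0.0055],"dr":[0,0,0]}]' && python3 -m handwheel '[{"fingers":0,"offset":[0,0,-0.002],"dr":[0,0,0]},{"fingers":0,"offset":[0,0,-0.005],"dr":[0,0,0]},{"fingers":0,"offset":[0,0,-0.01],"dr":[0,0,0]},{"fingers":0,"offset":[0,0,-0.03],"dr":[0,0,0]},{"fingers":0,"offset":[0,0,-0.05],"dr":[0,0,0]},{"fingers":0,"offset":[0,0,-0.07],"dr":[0,0,0]},{"fingers":0,"offset":[0,0,-0.09],"dr":[0,0,0]},{"fingers":0,"offset":[0,0,-0.11],"dr":[0,0,0]},{"fingers":0,"offset":[0,0,-0.12],"dr":[0,0,0]},{"fingers":0,"offset":[0,0,-0.12],"dr":[0,0,0]}]'
python3 - <<'E'
from h import *;import pickle;from workcell import robot
d=pickle.load(open("d.pkl","rb"))
f=robot.grab_frame("scene")["frame"]
cv2.imwrite("pics/c8.png",np.vstack([np.hstack([cv2.resize(i[170:230,292:362],None,fx=5,fy=5,interpolation=2) for i in(d["scene"]["frame"],f)]),cv2.resize(f[130:300,60:430],(700,300))]))
E
```

```text
time: 19.33
tool_pos: [0.4414, 0.1133, 0.0458]
tool_rot: [-0.627, -3.078, 0.0]
wrist_force: [-2.3, -0.7, 5.1]
width: -0.001
finger_force: 2.5
time: 20.17
tool_pos: [0.4433, 0.1141, 0.1683]
tool_rot: [0.626, 3.074, 0.005]
wrist_force: [0.9, 0.6, -0.1]
width: -0.0
finger_force: 0.0
```

View pics/c8.png

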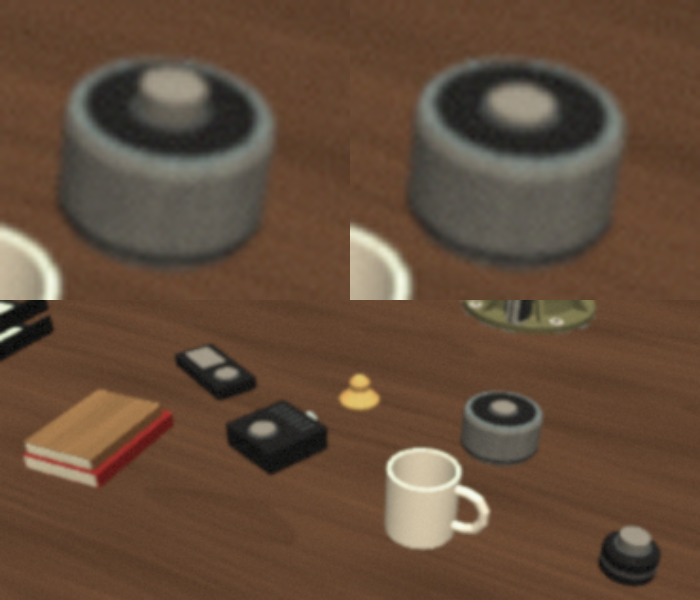

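All three keys are in, the timer key is still out, nothing has moved and the hand is clear.

```bash
python3 -c "
from workcell import robot
print(robot.sign_off())"
```

```text
the job is handed in; nothing more can be done
None
```

I pressed in the player, amplifier and loudspeaker keys in that order, each roughly 9–10 mm by the camera and with at most about 5.5 N read, left the timer key out, and handed in at about 20 s with the hand clear and no unit visibly moved.

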